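# Clamp a brush holder in the sprung cam clamp and hold the lever at full lift

### The arm

A 6-joint arm with a two-finger parallel gripper is mounted at the origin on a cart in front of the work surface, level with it; the furniture and walls round the work are solid. World frame = base frame: x ahead of the robot, y to its left, z up, the work surface at z = 0. Lengths are in m, angles in rad, forces in N, time in s.
With the tool pointing down it reaches from about 0.25 to 0.775 m from the base axis. Payload 4 kg.
Tool frame: the origin (TCP) lies midway between the tips of the shut fingers; the grasp point (between the pads) lies 19 mm behind it (robot.hold_point_z is the distance from the TCP to the grasp point, in m); z points along the fingers, y is the line along which they close (so a half turn about z gives the same grasp; the last joint's range is limited). The gripper opens to 94 mm and grips with 3 to 60 N. Pads are 16 mm wide; open, the fingers measure 119 mm over their backs; the gripper's body (75 mm by 177 mm) begins 78 mm behind the grasp point.
Start: joints at [1.13, 0.087, 1.371, -0, 1.684, -0.103], TCP at [0.182, 0.519, 0.206] pointing down, gripper open.
Joint ranges: [-3.1, 3.1], [-0.76, 2.03], [0.27, 2.55], [-1.08, 4.22], [0.17, 2.65], [-2.57, 2.57]. Speed limits (rad/s): [2.79, 2.79, 3.14, 3.14, 3.14, 3.14].

### API

Orientations are given as [roll, pitch, yaw] about the fixed x, y, z axes, in that order (R = Rz(yaw) Ry(pitch) Rx(roll)).
In Python, from bench import readout, imaging, robot gives the robot as it stands.
- The arm moves only by the tool carry_out, never from a script. Its argument "motion" is text: rows parted by semicolons, each of 7 numbers parted by spaces: the shift along the tool's x, y, z each as a share of 200 mm, from -1 to 1, then the turn, a rotation vector about the tool's x, y, z each as a share of 120 degrees, from -1 to 1, then the opening, from 0 (shut) to 1 (fully open). A call has 1 to 12 rows; each row shifts and turns the commanded pose from where the row before left it, along the tool's axes as they then stand; what a row does not reach is not made up. A row lasts 1/8 s, in which the tool goes at most 62.5 mm and 10.7 degrees, less where a joint would pass 70% of its speed; a pose out of reach is approached as far as the arm can. A call with a number of a shift or a turn outside -1 to 1 is refused whole. A call with a gripper value outside its range is refused whole. The fingers move at their own pace and stop on an object; the grip force is fixed at half the most. Time passes only in rows, so rows that do not move let the fingers close. It gives the time, the measured TCP pose, the force, the opening and the grip force at its end, in the units of the state.
- readout.get_obs(): the state, without advancing time (a new reading comes with each control period).
- imaging.snapshot(name): name is "scene" or "top" or "wrist"; returns a dict with "pixels" (400x640x3 uint8, red, green, blue), "fx", "fy", "cx", "cy" (pixels), "R" (3x3) and "t" (3): a world point X has camera coordinates R X + t. Camera axes: x right, y down, z forward; pixel columns grow to the right and rows downward; lengths in m; the calibration is good to about 2 mm. The wrist camera is an equidistant fisheye: a pixel r from the principal point sees the ray r / f radians off the axis. A picture is of the moment at which its call begins. There is no depth.
- robot.close_job(): hands the job in; it is judged then, once.
The state is a dict: "time": time; "joint_positions": joint angles; "qvel": joint speeds; "joint_torque": joint torques, N m; "tool_pos": TCP position; "ee_rot": TCP orientation; "wrist_force": force on the tool from outside, world axes, zero at the start; "wrist_torque": the same for the moment, N m; "width": finger opening in m; "finger_force": force on a finger pad.
Only numpy, scipy, OpenCV 4.12 (cv2) and the standard library are available. Lean on these libraries where they do the work, as an engineer would, in place of code of your own. Each camera call takes 0.05 s, during which the arm holds its last target. There are 200 camera calls.

### The job

Lay the brush holder flat in the cam clamp's nest, long side along the jaws, slide it along until you feel it butt firmly against the end stop, and let go of it. Then swing the clamp lever by its upright handle to the top of the cam's lift, where it points straight out from the jaws, neither short of that nor past it, so that the holder is clamped tight. Finish while holding the handle there, as the sprung lever flies open if let go and I want to tighten the brush-lead screw; leave the screwdriver and screw tin where they lie.

Things in the scene. Friction and masses are not known exactly. Their poses are not given: they have to be found in the camera images.
- brush_holder: The loose brush holder, 80 g: brown moulded plate 30 x 48 x 7 mm (own x, y, z) with two upright brass boxes 14 mm wide in x, at y = -12..-3 and 2..10 mm, 25 and 27 mm high over the underside; take it across both boxes. Origin: centre of the plate's underside, z up. It starts flat on the bench, right of the cam clamp, near the 0.2 m high pipe clamp; either end may go to the stop.
- cam_clamp: Bolted-down cam clamp, grey base 150 x 165 x 12 mm. Origin: at bench height under the middle of the nest; z up; x along the jaws, away from the robot, to the end stop; y across the jaws, from the fixed jaw to the cam and lever on the left. The lever's pivot is at x = 0, y = 75 mm.
- nest (a point): Middle of the nest floor, 30 mm above the clamp's origin, same axes; the floor is free from x = -55 mm to the end stop. Fixed jaw: face at y = -15 mm, x = -34..38 mm. Moving jaw: its pad's face is at y = 20.5 mm when open, x = -18..18 mm, and closes on the 30 mm wide plate, then centred at y = 0. Both jaws are 9 mm high.
- end_stop: Adjustable end stop across the far end of the nest, at y = 0 and set elsewhere along x each time: steel screw tip, 9 mm in diameter, in a block 28 mm wide and 15 mm high. Origin: centre of the tip's contact face, at nest floor height; x as the clamp's (the tip faces -x). It does not give.
- jaw_pad: The moving jaw's steel pad, 36 x 6.5 x 9 mm, axes as the clamp's; its face is 20.5 mm to +y of its origin. The cam moves it to -y by 6 mm x (cos(cam_lever - 1.92) + 0.34) until it meets the work; then a spring behind it presses the work, with about 14 N at full lift.
- cam_lever (a joint): Lever angle, rad, growing anticlockwise seen from above. 0: open, at rest, pointing along the clamp's +x and 20 degrees towards the jaws. 1.92: top of the cam's lift, pointing straight out along the clamp's +y, over a short white line on the base. Beyond it the lift falls again, to the end of travel at 2.62. A spring returns it to 0; at the top it takes 5 N at the handle.
- lever_handle: The black upright handle on the end of the lever, which revolves freely on it: 21 mm in diameter, 43 mm tall, its axis 75 mm from the pivot. Origin: on its axis at its foot, 56 mm above the bench; its top is 99.5 mm above the bench.
- lever_grip (a point): The point to grip on the handle's axis, 25 mm above its foot and 81 mm above the bench.
- lever_pivot (a point): The point on the lever's vertical pivot axis at the height of lever_grip, 81 mm above the bench.
- screwdriver: Bystander: small screwdriver with yellow handle, 176 x 30 x 28 mm, lying along the bench's left edge, left of the clamp.
- screw_tin: Bystander: shallow round metal tin, 65 mm in diameter, 28 mm high, beyond and to the right of the clamp.
There are look-alikes about, which are no part of the job. Leave any purple look-alike of the brush_holder alone.

How it is judged:
By the outcome, as a careful person would: the job done as asked, in the order asked, and still so for the second after the job is handed in, while the arm keeps its last pose, push and grip.
It also fails if it takes over 58 s, if anything falls off the work surface, if the arm or the gripper's body presses on something with over 40 N, if the wrist force passes 120 N, or if a joint passes its speed limit or range.

## Working session

There is one attempt and no reset: what is moved stays moved. The work goes in short steps, Python scripts to look and compute and a tool call to move; the robot and the scene stay as the last step left them, time stands still between calls to the robot, and variables do not carry over. Pictures are saved under pics/ and viewed, at most 10 in all, crops included, and the job is handed in when it is done.

Besides the shell and the picture viewer there is one more tool, called after "Emit:" as name(argument=value, ...) on one line, values as JSON. carry_out: Moves the arm, as the interface text tells. Its arguments: {"type":"object","properties":{"motion":{"type":"string"}},"required":["motion"]}

```bash
mkdir -p pics; ls; cat > h.py <<'E'
import numpy as np, cv2
from bench import readout, imaging, robot
def snap(n, f=None):
    s=imaging.snapshot(n)
    s={k:(np.array(v) if k in("R","t","pixels") else v) for k,v in s.items()}
    if f: cv2.imwrite("pics/"+f, s["pixels"][:,:,::-1])
    return s
def ray(s,u,v,fish=False):
    x=(u-s["cx"])/s["fx"]; y=(v-s["cy"])/s["fy"]
    if fish:
        r=np.hypot(x,y); k=np.sin(r)/r if r>1e-9 else 1
        d=np.array([x*k,y*k,np.cos(r)])
    else: d=np.array([x,y,1.])
    return -s["R"].T@s["t"], s["R"].T@d
def onz(s,u,v,z,fish=False):
    c,d=ray(s,u,v,fish); return c+d*(z-c[2])/d[2]
def proj(s,X,fish=False):
    p=s["R"]@np.array(X)+s["t"]
    if fish:
        q=np.hypot(p[0],p[1]); th=np.arctan2(q,p[2]); k=th/q
        return s["cx"]+s["fx"]*p[0]*k, s["cy"]+s["fy"]*p[1]*k
    return s["cx"]+s["fx"]*p[0]/p[2], s["cy"]+s["fy"]*p[1]/p[2]
E
python3 - <<'E'
from h import *
import pickle
for n in("scene","top"):
    s=snap(n,n+"0.png"); pickle.dump(s,open(n+".pkl","wb")); print(n,s["fx"],s["cx"],s["cy"],(-s["R"].T@s["t"]).round(3), s["R"].round(2).tolist())
print(readout.get_obs())
E
```

```text
pics
scene 422.19214443253827 316.7391567934186 201.78634310526706 [ 0.018 -0.167  0.619] [[0.56, -0.83, 0.01], [-0.54, -0.38, -0.75], [0.62, 0.42, -0.66]]
top 421.8013669398493 319.5573571143047 196.86033823769404 [0.448 0.197 1.068] [[-0.02, -1.0, 0.01], [-0.99, 0.02, -0.11], [0.11, -0.02, -0.99]]
{'time': 0.1, 'joint_positions': array([ 1.12989458e+00,  8.78920424e-02,  1.37205557e+00, -2.63818848e-05,
        1.68360944e+00, -1.03093294e-01]), 'qvel': array([ 0.00042886, -0.0019917 , -0.00394716, -0.00092778,  0.00061914,
       -0.00029902]), 'joint_torque': array([ 2.02730276e-03, -3.41253841e+01, -3.03301227e+01,  7.19489576e-02,
        3.04887362e-02, -1.14047409e-04]), 'tool_pos': array([0.18208382, 0.51847399, 0.20443936]), 'ee_rot': array([-3.13963599e+00, -1.76076693e-04,  2.80378108e+00]), 'wrist_force': array([-0.25090033,  0.19552522, -0.80912494]), 'wrist_torque': array([0.05159917, 0.0151423 , 0.03912357]), 'finger_force': 0.0, 'width': 0.09395448156879926}
```

View pics/scene0.png

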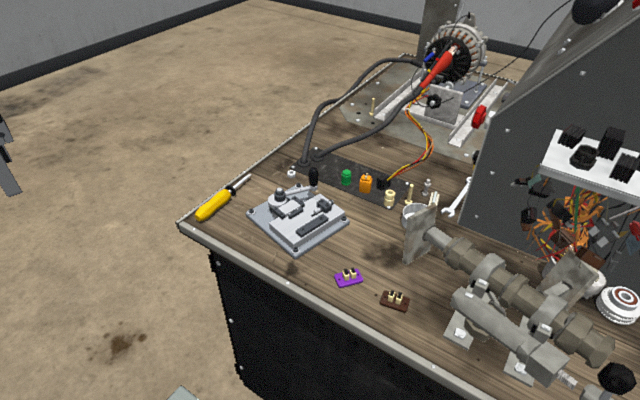

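View pics/top0.png

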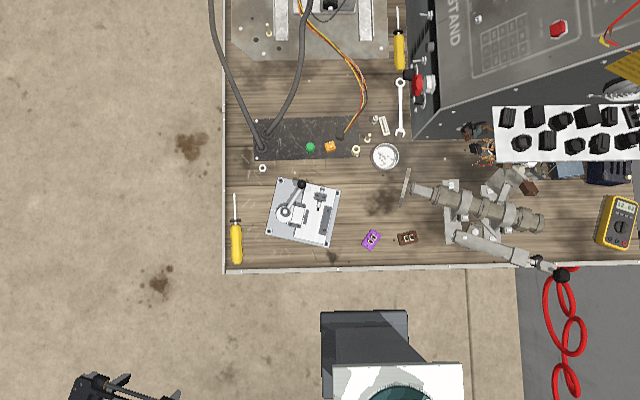

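Brown holder: scene (395,300), top (407,238), beside the pipe clamp. The purple look-alike is at scene (348,277), top (371,239). The clamp is at top (303,212), with its handle at top (300,185). I choose the brown one and check it in a close crop.

```bash
python3 - <<'E'
from h import *
import pickle
s=pickle.load(open("top.pkl","rb")); c=pickle.load(open("scene.pkl","rb"))
A=cv2.resize(s["pixels"][168:258,262:424],None,fx=4.9,fy=4.9,interpolation=cv2.INTER_CUBIC)[:,:794]
B=cv2.resize(c["pixels"][175:320,240:420],None,fx=4.4,fy=4,interpolation=cv2.INTER_CUBIC)
cv2.imwrite("pics/cropA.png",A[:,:,::-1]);cv2.imwrite("pics/cropB.png",B[:,:,::-1]);print(A.shape,B.shape)
for n,(u,v) in dict(brown=(407,238),purple=(371,239),base=(303,212)).items(): print(n,onz(s,u,v,0.01).round(3))
E
```

```text
(441, 794, 3) (580, 792, 3)
brown [ 0.459 -0.036  0.01 ]
purple [0.459 0.055 0.01 ]
base [0.53  0.223 0.01 ]
```

View pics/cropA.png

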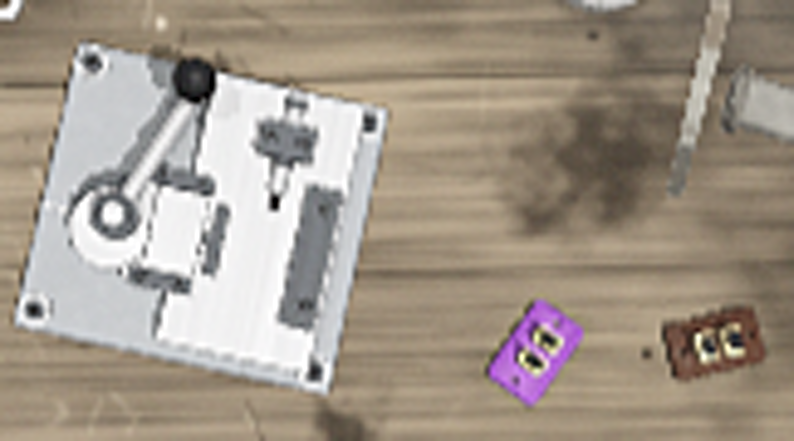

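View pics/cropB.png

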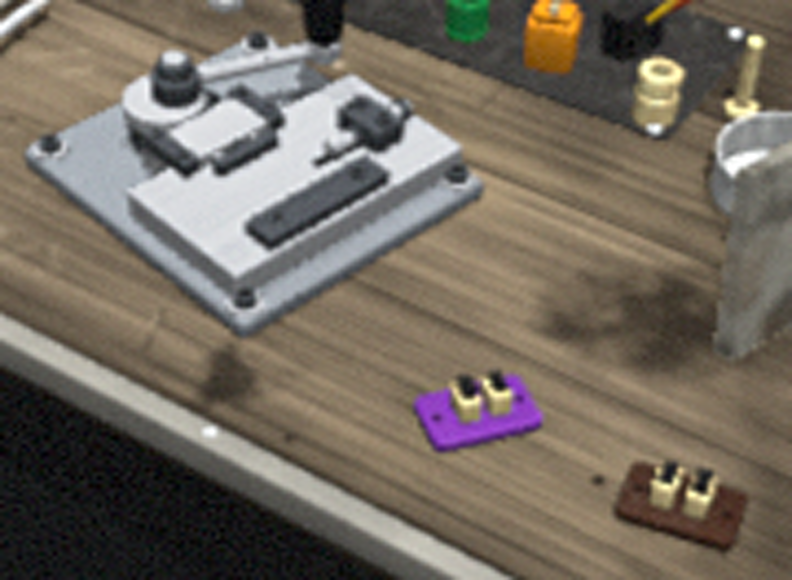

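The crop confirms the brown holder: crop A (714,342), two brass boxes. Next: rough clamp pose, holder pose and the pipe clamp's nearest part.

```bash
cat >> h.py <<'E'
def tri(s1,p1,s2,p2):
    c1,d1=ray(s1,*p1); c2,d2=ray(s2,*p2); d1/=np.linalg.norm(d1); d2/=np.linalg.norm(d2)
    a=np.linalg.lstsq(np.c_[d1,-d2],c2-c1,rcond=None)[0]
    X,Y=c1+d1*a[0],c2+d2*a[1]; return (X+Y)/2,np.linalg.norm(X-Y)
def plan(pos,yaw_deg,n,cur=None,grip=1.0):
    """rows for tool-down straight move; yaw = tool yaw of [pi,0,yaw]"""
    o=readout.get_obs(); p=np.array(o["tool_pos"]) if cur is None else np.array(cur[0]); y=o["ee_rot"][2] if cur is None else np.radians(cur[1])
    dy=(np.radians(yaw_deg)-y+np.pi)%(2*np.pi)-np.pi; D=(np.array(pos)-p)/n
    for i in range(n):
        a=y+dy*i/n; v=[D@[np.cos(a),np.sin(a),0],D@[np.sin(a),-np.cos(a),0],-D[2]]
        print(*(np.array(v)/.2).round(3),0,0,round(-np.degrees(dy)/n/120,4),grip,end=";\n" if i<n-1 else "\n")
E
python3 - <<'E'
from h import *
import pickle
s=pickle.load(open("top.pkl","rb")); c=pickle.load(open("scene.pkl","rb"))
print("plate near edge top-view z=0,.1,.2",[onz(s,401,207,z).round(3).tolist() for z in(0,.1,.2)])
print("plate scene bottom", onz(c,405.9,262.5,0).round(3))
for z in(0.,.05,.1): print("plate bottom in scene at z",z,onz(c,405.9,262.5,z).round(3))
hsv=cv2.cvtColor(s["pixels"],cv2.COLOR_RGB2HSV)
roi=np.zeros(hsv.shape[:2],np.uint8); roi[226:252,390:424]=1
m=(cv2.inRange(hsv,(0,70,25),(15,255,140))>0)&(roi>0)
m=cv2.morphologyEx(m.astype(np.uint8),cv2.MORPH_CLOSE,np.ones((5,5)))
k=max(cv2.findContours(m,0,2)[0],key=cv2.contourArea); r=cv2.minAreaRect(k); b=cv2.boxPoints(r)
w=np.array([onz(s,*p,0.007) for p in b]); print("holder",r,w.mean(0).round(4),[np.linalg.norm(w[i]-w[i-1]).round(4) for i in range(4)],[np.degrees(np.arctan2(*(w[i]-w[i-1])[[1,0]])).round(1) for i in range(4)])
P=lambda x,y:(262+x/4.9,168+y/4.9)
for n,(x,y,z) in dict(TL=(80,43,.012),TR=(387,108,.012),BR=(328,392,.012),BL=(15,325,.012),handle=(195,78,.0995),fjTop=(318,185,.039),fjBot=(290,322,.039),tip=(274,207,.035),padTop=(222,204,.039),padBot=(207,274,.039)).items(): print(n,onz(s,*P(x,y),z).round(4))
print("handle tri: top z .0995")
plan((0.40,0.20,0.27),65,8)
E
```

```text
plate near edge top-view z=0,.1,.2 [[0.538, -0.026, 0.0], [0.53, -0.005, 0.1], [0.522, 0.016, 0.2]]
plate scene bottom [ 0.554 -0.016  0.   ]
plate bottom in scene at z 0.0 [ 0.554 -0.016  0.   ]
plate bottom in scene at z 0.05 [ 0.51  -0.028  0.05 ]
plate bottom in scene at z 0.1 [ 0.467 -0.04   0.1  ]
holder ((407.3529968261719, 237.41177368164062), (12.12678050994873, 19.402849197387695), 75.96376037597656) [ 0.4609 -0.0372  0.007 ] [np.float64(0.0301), np.float64(0.0492), np.float64(0.0302), np.float64(0.049)] [np.float64(11.7), np.float64(-77.4), np.float64(-168.6), np.float64(102.5)]
TL [0.621  0.2841 0.012 ]
TR [0.5838 0.1264 0.012 ]
BR [0.4392 0.1606 0.012 ]
BL [0.4767 0.3188 0.012 ]
handle [0.5888 0.2227 0.0995]
fjTop [0.5422 0.1639 0.039 ]
fjBot [0.4743 0.1795 0.039 ]
tip [0.532  0.1861 0.035 ]
padTop [0.5338 0.212  0.039 ]
padBot [0.499  0.2202 0.039 ]
handle tri: top z .0995
-0.194 -0.143 -0.041 0 0 0.0996 1.0;
-0.22 -0.099 -0.041 0 0 0.0996 1.0;
-0.236 -0.052 -0.041 0 0 0.0996 1.0;
-0.241 -0.002 -0.041 0 0 0.0996 1.0;
-0.236 0.048 -0.041 0 0 0.0996 1.0;
-0.221 0.096 -0.041 0 0 0.0996 1.0;
-0.196 0.14 -0.041 0 0 0.0996 1.0;
-0.163 0.178 -0.041 0 0 0.0996 1.0
```

```bash
python3 - <<'E'
from h import *
import pickle
s=pickle.load(open("top.pkl","rb")); c=pickle.load(open("scene.pkl","rb"))
for a,b in [((452,231),(453,298)),((401,207),(403,212)),((408,170),(432,205))]: print(tri(s,a,c,b))
plan((0.45,0.16,0.30),90,10)
E
```

```text
(array([ 0.47159459, -0.12753106,  0.069316  ]), np.float64(0.005784350546958144))
(array([0.52735782, 0.00196159, 0.14175248]), np.float64(0.0034447857430848277))
(array([ 0.61462996, -0.023106  ,  0.10647135]), np.float64(0.0019514390458025867))
-0.186 -0.125 -0.048 0 0 0.0589 1.0;
-0.2 -0.101 -0.048 0 0 0.0589 1.0;
-0.211 -0.076 -0.048 0 0 0.0589 1.0;
-0.218 -0.049 -0.048 0 0 0.0589 1.0;
-0.223 -0.022 -0.048 0 0 0.0589 1.0;
-0.224 0.006 -0.048 0 0 0.0589 1.0;
-0.221 0.033 -0.048 0 0 0.0589 1.0;
-0.216 0.06 -0.048 0 0 0.0589 1.0;
-0.207 0.086 -0.048 0 0 0.0589 1.0;
-0.194 0.111 -0.048 0 0 0.0589 1.0
```

Emit:
carry_out(motion="-0.19 -0.125 -0.05 0 0 0.059 1;-0.2 -0.1 -0.05 0 0 0.059 1;-0.21 -0.075 -0.05 0 0 0.059 1;-0.22 -0.05 -0.05 0 0 0.059 1;-0.22 -0.02 -0.05 0 0 0.059 1;-0.22 0.005 -0.05 0 0 0.059 1;-0.22 0.035 -0.05 0 0 0.059 1;-0.215 0.06 -0.05 0 0 0.059 1;-0.205 0.085 -0.05 0 0 0.059 1;-0.195 0.11 -0.05 0 0 0.059 1;0 0 0 0 0 0 1;0 0 0 0 0 0 1")

```text
time: 1.6
tool_pos: [0.4494, 0.1618, 0.3049]
ee_rot: [-3.14, -0.0, 1.569]
wrist_force: [-1.1, 0.1, 0.4]
width: 0.094
finger_force: 0.0
```

```bash
python3 - <<'E'
from h import *
import pickle
s=snap("wrist","w1.png"); pickle.dump(s,open("w1.pkl","wb")); print(s["fx"],s["cx"],s["cy"],(-s["R"].T@s["t"]).round(3),s["R"].round(2).tolist())
E
```

```text
309.70691628693146 313.7848981593724 202.1920782991054 [0.449 0.236 0.483] [[1.0, -0.0, -0.0], [-0.0, -0.97, 0.26], [-0.0, -0.26, -0.97]]
```

View pics/w1.png

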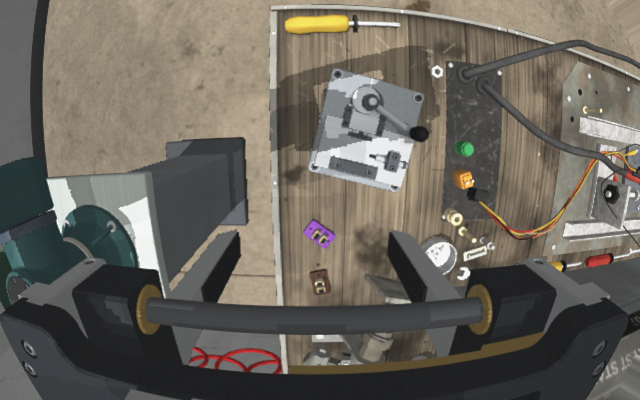

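Wrist view: holder at (320,282), purple at (319,233), clamp at (370,125), handle at (420,133), stop at (388,160). I'll enlarge the clamp.

```bash
python3 - <<'E'
from h import *
import pickle
s=pickle.load(open("w1.pkl","rb"))
A=cv2.resize(s["pixels"][62:194,304:436],None,fx=4.5,fy=4.5,interpolation=cv2.INTER_CUBIC); cv2.imwrite("pics/cropC.png",A[:,:,::-1])
hsv=cv2.cvtColor(s["pixels"],cv2.COLOR_RGB2HSV)
m=cv2.inRange(hsv,(0,60,20),(15,255,150)); m[:262]=0;m[300:]=0;m[:,:300]=0;m[:,342:]=0
m=cv2.morphologyEx(m,cv2.MORPH_CLOSE,np.ones((7,7)))
k=max(cv2.findContours(m,0,2)[0],key=cv2.contourArea); r=cv2.minAreaRect(k); b=cv2.boxPoints(r)
w=np.array([onz(s,*p,0.007,True) for p in b]); print("holder",r,w.mean(0).round(4),[np.linalg.norm(w[i]-w[i-1]).round(4) for i in range(4)],[np.degrees(np.arctan2(*(w[i]-w[i-1])[[1,0]])).round(1) for i in range(4)])
E
```

```text
holder ((319.8862609863281, 282.122314453125), (25.385608673095703, 17.417863845825195), 76.60750579833984) [ 0.4574 -0.0376  0.007 ] [np.float64(0.0519), np.float64(0.0302), np.float64(0.0515), np.float64(0.0314)] [np.float64(101.1), np.float64(15.0), np.float64(-77.5), np.float64(-164.5)]
```

View pics/cropC.png

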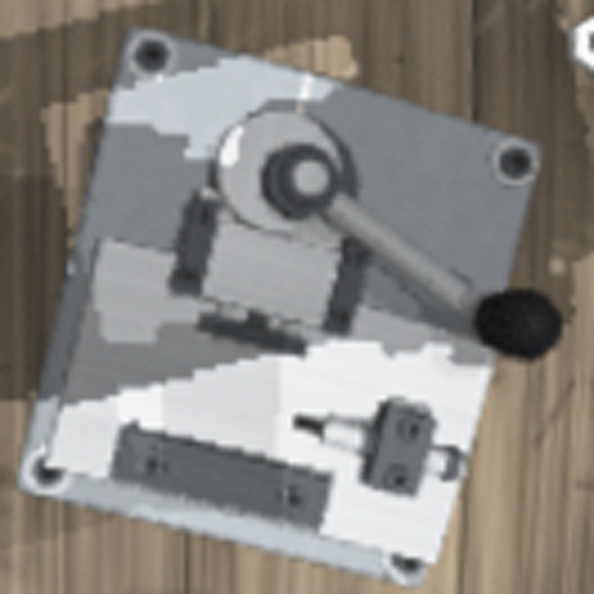

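```bash
python3 - <<'E'
from h import *
import pickle
from scipy.optimize import least_squares
s=pickle.load(open("w1.pkl","rb"))
P=lambda x,y,z:onz(s,304+(x+.5)/4.5-.5,62+(y+.5)/4.5-.5,z,True)
C=np.array([P(130,28,.012),P(540,148,.012),P(425,585,.012),P(20,487,.012)])
print("corners",C.round(4).tolist(),"sides",[np.linalg.norm(C[i]-C[i-1]).round(4) for i in range(4)])
print("yaws",np.degrees([np.arctan2(*(C[1]-C[0])[[1,0]]),np.arctan2(*(C[2]-C[3])[[1,0]]),np.arctan2(*(C[0]-C[3])[[1,0]])-np.pi/2,np.arctan2(*(C[1]-C[2])[[1,0]])-np.pi/2]).round(2), "centre",C.mean(0).round(4))
F=[((128,425,.035),(-.034,-.015)),((330,472,.035),(.038,-.015)),((518,320,.0995),(.0705,.0493)),((200,323,.039),(-.018,.0205)),((305,350,.039),(.018,.0205))]
W=np.array([P(*a)[:2] for a,_ in F]); L=np.array([b for _,b in F])
R=lambda a:np.array([[np.cos(a),-np.sin(a)],[np.sin(a),np.cos(a)]])
f=least_squares(lambda q:((L@R(q[2]).T+q[:2])-W).ravel(),[.51,.2,-.23]); print("fit",f.x[:2].round(4),np.degrees(f.x[2]).round(2),"res mm",(f.fun*1e3).round(1))
inv=lambda X:R(f.x[2]).T@(X[:2]-f.x[:2])
for n,p in dict(tip=(293,420,.035),line=(305,90,.012),base=None,block1=(395,395,.045)).items():
    print(n,inv(P(*p) if p else C.mean(0)).round(4))
for z in(.06,.07,.08,.09): print("pivot knob z",z,inv(P(315,177,z)).round(4))
E
```

```text
corners [[0.4758, 0.3175, 0.012], [0.6186, 0.2827, 0.012], [0.5819, 0.1266, 0.012], [0.4385, 0.1609, 0.012]] sides [np.float64(0.1609), np.float64(0.147), np.float64(0.1603), np.float64(0.1474)]
yaws [-13.71 -13.45 -13.39 -13.25] centre [0.5287 0.2219 0.012 ]
fit [0.5075 0.193 ] -12.31 res mm [-2.9  0.6  0.7  0.2  5.4  1.7 -2.2 -1.5 -1.1 -1.1]
tip [ 0.0211 -0.0015]
line [0.0042 0.1082]
base [0.0145 0.0328]
block1 [0.0498 0.0149]
pivot knob z 0.06 [0.0058 0.0747]
pivot knob z 0.07 [0.0041 0.0736]
pivot knob z 0.08 [0.0024 0.0725]
pivot knob z 0.09 [0.0007 0.0715]
```

```bash
python3 - <<'E'
from h import *
import pickle
s=pickle.load(open("w1.pkl","rb")); c=pickle.load(open("scene.pkl","rb")); t=pickle.load(open("top.pkl","rb"))
P=lambda x,y,z:onz(s,304+(x+.5)/4.5-.5,62+(y+.5)/4.5-.5,z,True)
T=lambda x,y,z:onz(t,262+(x+.5)/4.9-.5,168+(y+.5)/4.9-.5,z)
S=lambda x,y,z:onz(c,240+(x+.5)/4.4-.5,175+(y+.5)/4-.5,z)
a=np.radians(-13.4); R=np.array([[np.cos(a),-np.sin(a)],[np.sin(a),np.cos(a)]])
n=None
def sh(n,X,l): 
    d=R.T@X[:2]-np.array(l); print(n.ljust(10),(d*1e3).round(1))
print("origin in clamp-rotated axes, mm")
sh("w jawL",P(128,425,.035),(-.034,-.015)); sh("w jawR",P(330,472,.035),(.038,-.015))
sh("w padL",P(200,323,.039),(-.018,.0205)); sh("w padR",P(305,350,.039),(.018,.0205))
sh("w handle",P(518,322,.08),(.0705,.0493)); sh("w line x",P(305,90,.012),(0,.105)); sh("w tip",P(293,420,.035),(0,0))
sh("t jawTopL",T(303,184,.039),(.038,-.015)); sh("t jawBotL",T(281,320,.039),(-.034,-.015))
sh("t padTop",T(230,206,.039),(.018,.0205)); sh("t padBot",T(217,274,.039),(-.018,.0205)); sh("t handle",T(195,78,.0995),(.0705,.0493)); sh("t tip",T(274,207,.035),(0,0))
sh("s tip",S(316,160,.035),(0,0)); sh("s jawfar",S(362,160,.039),(.038,-.015)); sh("s jawnear",S(249,221,.039),(-.034,-.015))
E
```

```text
origin in clamp-rotated axes, mm
w jawL     [452.2 304.7]
w jawR     [448.6 305.7]
w padL     [450.3 306.9]
w padR     [449.3 306.9]
w handle   [450.  304.1]
w line x   [451.1 308.6]
w tip      [470.1 304.3]
t jawTopL  [451.2 308.7]
t jawBotL  [454.6 305.2]
t padTop   [452.7 306.5]
t padBot   [454.2 305.6]
t handle   [451.4 304.9]
t tip      [475.2 305.5]
s tip      [471.9 304.5]
s jawfar   [446.7 302.3]
s jawnear  [452.5 303.8]
```

```bash
python3 - <<'E'
from h import *
plan((0.459,-0.0365,0.13),12.3,10,grip=.6)
E
```

```text
-0.099 0.005 0.087 0 0 0.0647 0.6;
-0.098 0.018 0.087 0 0 0.0647 0.6;
-0.094 0.031 0.087 0 0 0.0647 0.6;
-0.089 0.044 0.087 0 0 0.0647 0.6;
-0.082 0.056 0.087 0 0 0.0647 0.6;
-0.074 0.066 0.087 0 0 0.0647 0.6;
-0.065 0.076 0.087 0 0 0.0647 0.6;
-0.054 0.084 0.087 0 0 0.0647 0.6;
-0.042 0.09 0.087 0 0 0.0647 0.6;
-0.029 0.095 0.087 0 0 0.0647 0.6
```

Emit:
carry_out(motion="-0.099 0.005 0.087 0 0 0.0647 0.6;-0.098 0.018 0.087 0 0 0.0647 0.6;-0.094 0.031 0.087 0 0 0.0647 0.6;-0.089 0.044 0.087 0 0 0.0647 0.6;-0.082 0.056 0.087 0 0 0.0647 0.6;-0.074 0.066 0.087 0 0 0.0647 0.6;-0.065 0.076 0.087 0 0 0.0647 0.6;-0.054 0.084 0.087 0 0 0.0647 0.6;-0.042 0.09 0.087 0 0 0.0647 0.6;-0.029 0.095 0.087 0 0 0.0647 0.6;0 0 0 0 0 0 0.6;0 0 0 0 0 0 0.6")

```text
time: 3.15
tool_pos: [0.4596, -0.0358, 0.1321]
ee_rot: [-3.141, -0.001, 0.217]
wrist_force: [-1.7, 0.2, 0.3]
width: 0.0565
finger_force: 0.0
```

```bash
python3 - <<'E'
from h import *
import pickle
s=snap("wrist","w2.png"); pickle.dump(s,open("w2.pkl","wb"))
o=readout.get_obs(); print(o["tool_pos"],o["ee_rot"],o["joint_positions"].round(2))
p=np.array(o["tool_pos"])
print("proj of tool axis at z .026",proj(s,[p[0],p[1],.026],True), "holder",proj(s,[.459,-.0375,.007],True))
E
```

```text
[ 0.45987721 -0.03589065  0.13240369] [ 3.14156179e+00 -1.59403439e-03  2.16337181e-01] [-0.2  -0.09  1.69  0.    1.54  1.15]
proj of tool axis at z .026 (np.float64(313.2450807666283), np.float64(199.48198643524842)) holder (np.float64(314.63061419528054), np.float64(195.8976497803746))
```

View pics/w2.png

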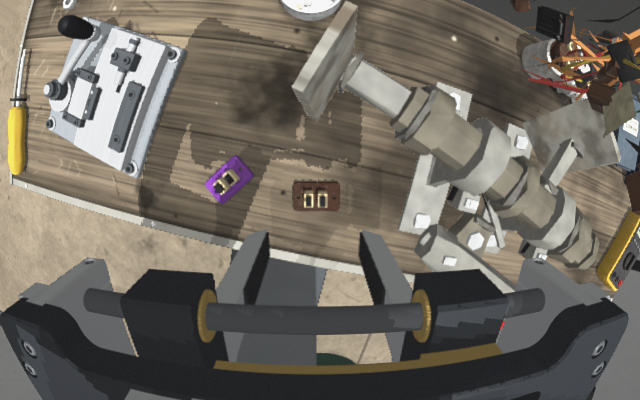

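Holder is at (316,196), level with the fingers' line. I'll measure it from here.

```bash
python3 - <<'E'
from h import *
import pickle
s=pickle.load(open("w2.pkl","rb")); hsv=cv2.cvtColor(s["pixels"],cv2.COLOR_RGB2HSV)
sub=slice(172,220),slice(286,348)
m=np.zeros(hsv.shape[:2],np.uint8); m[sub]=(cv2.inRange(hsv,(0,60,20),(12,255,120)))[sub]
m=cv2.morphologyEx(cv2.morphologyEx(m,cv2.MORPH_OPEN,np.ones((3,3))),cv2.MORPH_CLOSE,np.ones((9,9)))
k=max(cv2.findContours(m,0,2)[0],key=cv2.contourArea); r=cv2.minAreaRect(k); b=cv2.boxPoints(r)
w=np.array([onz(s,*p,0.006,True) for p in b]); print("holder",r,w.mean(0).round(4),[np.linalg.norm(w[i]-w[i-1]).round(4) for i in range(4)],[np.degrees(np.arctan2(*(w[i]-w[i-1])[[1,0]])).round(1) for i in range(4)])
y=np.zeros_like(m); y[sub]=cv2.inRange(hsv,(15,50,140),(35,255,255))[sub]
q=cv2.boundingRect(y); print("brass",q); print([onz(s,u,q[1]+q[3]/2,.026,True).round(4) for u in(q[0],q[0]+q[2])])
E
```

```text
holder ((316.0, 196.0), (28.0, 46.0), 90.0) [ 0.4588 -0.039   0.006 ] [np.float64(0.0292), np.float64(0.0461), np.float64(0.0293), np.float64(0.0472)] [np.float64(11.4), np.float64(-77.6), np.float64(-166.5), np.float64(102.3)]
brass (286, 172, 46, 48)
[array([ 0.4577, -0.01  ,  0.026 ]), array([ 0.467 , -0.0525,  0.026 ])]
```

Emit:
carry_out(motion="-0.008 0.014 0.2 0 0 0 0.6;0 0 0.2 0 0 0 0.6;0 0 0.15 0 0 0 0.6;0 0 0.057 0 0 0 0.6;0 0 0 0 0 0 0.6;0 0 0 0 0 0 0.6")

```text
time: 3.95
tool_pos: [0.46, -0.0402, 0.0119]
ee_rot: [3.14, -0.003, 0.214]
wrist_force: [1.2, 0.5, 0.8]
width: 0.0561
finger_force: 0.0
```

Emit:
carry_out(motion="0 0 0 0 0 0 0.1;0 0 0 0 0 0 0.1;0 0 0 0 0 0 0.1;0 0 0 0 0 0 0.1;0 0 0 0 0 0 0.1;0 0 0 0 0 0 0.1")

```text
time: 4.7
tool_pos: [0.4585, -0.04, 0.0102]
ee_rot: [-3.141, -0.0, 0.213]
wrist_force: [-0.3, 0.9, 2.2]
width: 0.0224
finger_force: 30.0
```

Emit:
carry_out(motion="0 0 -0.1 0 0 0 0.1;0 0 -0.25 0 0 0 0.1;0 0 -0.25 0 0 0 0.1;0 0 -0.15 0 0 0 0.1;0 0 0 0 0 0 0.1")

```text
time: 5.32
tool_pos: [0.4601, -0.0406, 0.1625]
ee_rot: [3.139, -0.005, 0.213]
wrist_force: [-0.1, 1.0, -1.8]
width: 0.0221
finger_force: 30.0
```

```bash
python3 - <<'E'
from h import *
o=readout.get_obs(); print(o["tool_pos"],o["ee_rot"],o["width"],o["wrist_force"])
plan((0.492,0.200,0.11),76.6,8,grip=.1)
E
```

```text
[ 0.46012626 -0.04062942  0.16246009] [ 3.13894233 -0.00524744  0.21291715] 0.02211754690190023 [-0.06636284  1.0231474  -1.83539528]
0.051 -0.143 0.033 0 0 -0.0671 0.1;
0.071 -0.134 0.033 0 0 -0.0671 0.1;
0.089 -0.123 0.033 0 0 -0.0671 0.1;
0.105 -0.109 0.033 0 0 -0.0671 0.1;
0.119 -0.094 0.033 0 0 -0.0671 0.1;
0.131 -0.076 0.033 0 0 -0.0671 0.1;
0.141 -0.057 0.033 0 0 -0.0671 0.1;
0.147 -0.036 0.033 0 0 -0.0671 0.1
```

Emit:
carry_out(motion="0.051 -0.143 0.033 0 0 -0.0671 0.1;0.071 -0.134 0.033 0 0 -0.0671 0.1;0.089 -0.123 0.033 0 0 -0.0671 0.1;0.105 -0.109 0.033 0 0 -0.0671 0.1;0.119 -0.094 0.033 0 0 -0.0671 0.1;0.131 -0.076 0.033 0 0 -0.0671 0.1;0.141 -0.057 0.033 0 0 -0.0671 0.1;0.147 -0.036 0.033 0 0 -0.0671 0.1;0 0 0 0 0 0 0.1;0 0 0 0 0 0 0.1")

```text
time: 6.58
tool_pos: [0.4892, 0.1996, 0.1055]
ee_rot: [-3.139, 0.002, 1.336]
wrist_force: [-0.0, -0.3, -0.1]
width: 0.0223
finger_force: 30.0
```

```bash
python3 - <<'E'
from h import *
import pickle
s=snap("wrist"); pickle.dump(s,open("w3.pkl","wb")); t=snap("top"); pickle.dump(t,open("t3.pkl","wb"))
o=readout.get_obs(); print(o["tool_pos"],o["ee_rot"],o["width"],(-s["R"].T@s["t"]).round(3))
A=s["pixels"][60:360,140:540]
cv2.imwrite("pics/w3.png",cv2.resize(A,None,fx=2,fy=2,interpolation=cv2.INTER_CUBIC)[:,:,::-1])
E
```

```text
[0.48992727 0.19939055 0.10669899] [-3.14094329e+00  8.83802764e-04  1.33543654e+00] 0.022434270463728787 [0.506 0.272 0.283]
```

View pics/w3.png

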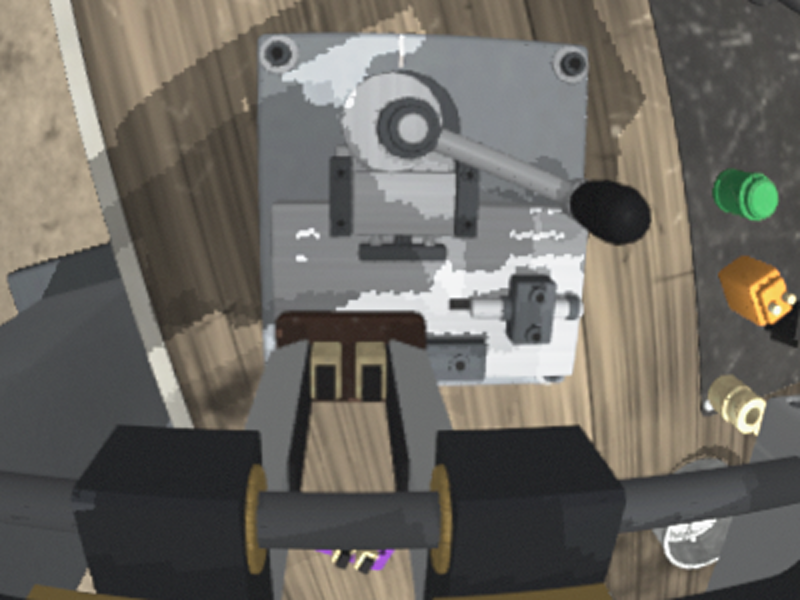

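Held holder: plate at crop (350,325). Stop tip at (449,304), pad (359–447,260), white line (402,45). I'll refine the clamp pose and the placing shift.

```bash
python3 - <<'E'
from h import *
import pickle
s=pickle.load(open("w3.pkl","rb"))
P=lambda x,y,z:onz(s,140+(x+.5)/2-.5,60+(y+.5)/2-.5,z,True)
C=[P(x,y,.012) for x,y in((262,36),(587,46),(573,384))]
print("base",np.linalg.norm(C[1]-C[0]).round(4),np.linalg.norm(C[1]-C[2]).round(4),np.degrees([np.arctan2(*(C[1]-C[0])[[1,0]]),np.arctan2(*(C[1]-C[2])[[1,0]])-np.pi/2]).round(2))
a=np.radians(-13.4); R=np.array([[np.cos(a),-np.sin(a)],[np.sin(a),np.cos(a)]])
def sh(n,X,l=(0,0)): print(n.ljust(10),((R.T@X[:2]-np.array(l))*1e3).round(1))
sh("padL",P(359,260,.039),(-.018,.0205)); sh("padR",P(447,260,.039),(.018,.0205)); sh("jawR",P(487,343,.037),(.038,-.015))
sh("handle",P(610,212,.08),(.0705,.0493)); sh("line",P(402,45,.012),(0,0)); sh("tip",P(449,304,.035))
sh("base TL",C[0]);sh("base TR",C[1])
o=readout.get_obs(); p=o["tool_pos"]; sh("tcp",np.array(p)); zt=p[2]-.0102+.007
L,Rr=P(276,314,zt),P(427,316,zt); sh("plateL",L,(-.024,.015)); sh("plateR",Rr,(.024,.015)); print(np.linalg.norm(L-Rr).round(4),np.degrees(np.arctan2(*(Rr-L)[[1,0]])))
E
```

```text
base 0.1451 0.1633 [-13.43 -11.77]
padL       [450.9 305.7]
padR       [450.8 305.7]
jawR       [450.3 304.2]
handle     [450.1 304. ]
line       [451.8 415.5]
tip        [471.  306.2]
base TL    [391.3 420.1]
base TR    [536.4 420. ]
tcp        [430.4 307.5]
plateL     [430.6 309.1]
plateR     [428.9 308.4]
0.0463 -14.25690286549328
```

Emit:
carry_out(motion="0 0 0.15 0 0 0 0.1;0 0 0.1 0 0 0 0.1;0 0 0.05 0 0 0 0.1;0 0 0.02 0 0 0 0.1;0 0 0 0 0 0 0.1;0 0 0.006 0 0 0 0.1;0 0 0 0 0 0 0.1;0 0 0 0 0 0 0.1")

```text
time: 7.68
tool_pos: [0.4904, 0.2005, 0.0424]
ee_rot: [3.141, -0.0, 1.337]
wrist_force: [0.1, 0.7, -0.3]
width: 0.022
finger_force: 30.0
```

Emit:
carry_out(motion="0 0 0.005 0 0 0 0.1;0 0 0 0 0 0 0.1;0 0 0 0 0 0 0.1")

```text
time: 8.05
tool_pos: [0.4902, 0.2004, 0.041]
ee_rot: [-3.141, -0.0, 1.337]
wrist_force: [0.2, 0.0, -0.2]
width: 0.0221
finger_force: 30.0
```

Emit:
carry_out(motion="0 0 0.005 0 0 0 0.1;0 0 0 0 0 0 0.1;0 0 0 0 0 0 0.1")

```text
time: 8.43
tool_pos: [0.4903, 0.2005, 0.0403]
ee_rot: [3.141, -0.0, 1.337]
wrist_force: [0.2, -0.9, -0.1]
width: 0.0224
finger_force: 30.0
```

Emit:
carry_out(motion="0 0 0.005 0 0 0 0.1;0 0 0 0 0 0 0.1;0 0 0 0 0 0 0.1")

```text
time: 8.8
tool_pos: [0.4904, 0.2005, 0.0402]
ee_rot: [3.141, -0.0, 1.337]
wrist_force: [-1.6, -0.6, 5.9]
width: 0.0223
finger_force: 30.0
```

Emit:
carry_out(motion="0 0.02 0 0 0 0 0.1;0 0.02 0 0 0 0 0.1;0 0.02 0 0 0 0 0.1;0 0 0 0 0 0 0.1;0 0 0 0 0 0 0.1")

```text
time: 9.43
tool_pos: [0.5022, 0.1982, 0.0402]
ee_rot: [3.141, -0.001, 1.337]
wrist_force: [-2.0, 1.2, 4.9]
width: 0.0224
finger_force: 30.0
```

Emit:
carry_out(motion="0 0.01 0 0 0 0 0.1;0 0 0 0 0 0 0.1;0 0 0 0 0 0 0.1")

```text
time: 9.8
tool_pos: [0.5037, 0.1978, 0.0402]
ee_rot: [-3.141, -0.001, 1.337]
wrist_force: [-3.0, 0.7, 6.2]
width: 0.0221
finger_force: 30.0
```

Emit:
carry_out(motion="0 0.005 0 0 0 0 0.1;0 0 0 0 0 0 0.1;0 0 0 0 0 0 0.1")

```text
time: 10.18
tool_pos: [0.5045, 0.1977, 0.0402]
ee_rot: [-3.141, -0.001, 1.338]
wrist_force: [-2.1, 1.2, 6.2]
width: 0.0224
finger_force: 30.0
```

Emit:
carry_out(motion="0 0.005 0 0 0 0 0.1;0 0 0 0 0 0 0.1;0 0 0 0 0 0 0.1")

```text
time: 10.55
tool_pos: [0.5054, 0.1974, 0.0402]
ee_rot: [-3.141, -0.001, 1.338]
wrist_force: [-2.6, 1.2, 6.8]
width: 0.0221
finger_force: 30.0
```

Emit:
carry_out(motion="0 0.005 0 0 0 0 0.1;0 0 0 0 0 0 0.1;0 0 0 0 0 0 0.1")

```text
time: 10.92
tool_pos: [0.5064, 0.1972, 0.0402]
ee_rot: [-3.141, -0.001, 1.338]
wrist_force: [-3.4, 0.5, 5.5]
width: 0.0221
finger_force: 30.0
```

Emit:
carry_out(motion="0 0.005 0 0 0 0 0.1;0 0 0 0 0 0 0.1;0 0 0 0 0 0 0.1")

```text
time: 11.3
tool_pos: [0.5074, 0.197, 0.0402]
ee_rot: [-3.141, -0.001, 1.338]
wrist_force: [-4.2, 1.1, 6.6]
width: 0.0218
finger_force: 30.0
```

Emit:
carry_out(motion="0 0.005 0 0 0 0 0.1;0 0 0 0 0 0 0.1;0 0 0 0 0 0 0.1")

```text
time: 11.68
tool_pos: [0.5084, 0.1967, 0.0402]
ee_rot: [-3.141, -0.001, 1.338]
wrist_force: [-2.2, 1.7, 6.3]
width: 0.0224
finger_force: 30.0
```

Emit:
carry_out(motion="0 0.005 0 0 0 0 0.1;0 0 0 0 0 0 0.1;0 0 0 0 0 0 0.1")

```text
time: 12.05
tool_pos: [0.5093, 0.1965, 0.0402]
ee_rot: [-3.141, -0.001, 1.338]
wrist_force: [-3.5, 0.6, 6.4]
width: 0.0221
finger_force: 30.0
```

Emit:
carry_out(motion="0.002 0.005 0 0 0 0 0.1;0 0 0 0 0 0 0.1;0 0 0 0 0 0 0.1")

```text
time: 12.42
tool_pos: [0.5103, 0.1965, 0.0403]
ee_rot: [-3.141, -0.001, 1.338]
wrist_force: [-3.4, 0.4, 6.7]
width: 0.0221
finger_force: 30.0
```

Emit:
carry_out(motion="0 0.005 0 0 0 0 0.1;0 0 0 0 0 0 0.1;0 0 0 0 0 0 0.1")

```text
time: 12.8
tool_pos: [0.5113, 0.1963, 0.0402]
ee_rot: [-3.141, -0.001, 1.338]
wrist_force: [-3.6, 0.5, 5.6]
width: 0.0221
finger_force: 30.0
```

```bash
python3 - <<'E'
from h import *
import pickle
s=snap("wrist"); pickle.dump(s,open("w4.pkl","wb"))
A=s["pixels"][120:270,190:390]
cv2.imwrite("pics/w4.png",cv2.resize(A,None,fx=4,fy=4,interpolation=cv2.INTER_CUBIC)[:,:,::-1])
E
```

```text
(no output)
```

View pics/w4.png

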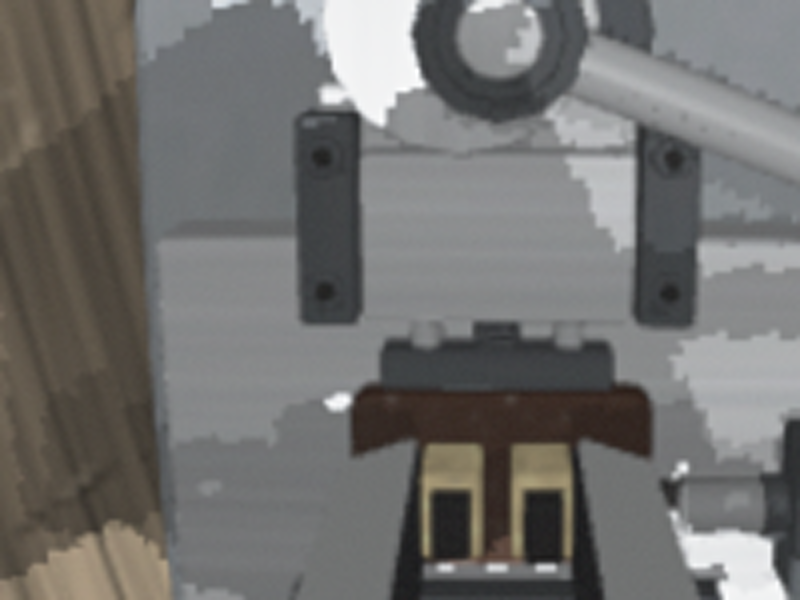

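```bash
python3 - <<'E'
from h import *
import pickle
s=pickle.load(open("w4.pkl","rb"))
P=lambda x,y,z:onz(s,190+(x+.5)/4-.5,120+(y+.5)/4-.5,z,True)
a=np.radians(-13.4); R=np.array([[np.cos(a),-np.sin(a)],[np.sin(a),np.cos(a)]])
for n,p in dict(plateR=(652,420,.037),plateL=(352,420,.037),plateEdge=(500,387,.037),padEdge=(500,388,.039),padL=(381,380,.039),padR=(612,380,.039),tip=(668,492,.035),block=(785,480,.045)).items():
    print(n,((R.T@P(*p)[:2]-[.4508,.3054])*1e3).round(1))
s=pickle.load(open("w3.pkl","rb")); P=lambda x,y,z:onz(s,140+(x+.5)/2-.5,60+(y+.5)/2-.5,z,True)
for n,p in dict(tip=(449,304,.035),tipbright=(470,305,.035),block=(512,300,.045),blockR=(553,300,.045)).items():
    print("w3",n,((R.T@P(*p)[:2]-[.4508,.3054])*1e3).round(1))
E
```

```text
plateR [24.3 15.1]
plateL [-22.4  15.1]
plateEdge [ 0.6 20.5]
padEdge [ 0.6 21. ]
padL [-17.5  22.2]
padR [17.6 22.2]
tip [27.6  2.1]
block [44.3  7.9]
w3 tip [20.2  0.8]
w3 tipbright [29.3  0.3]
w3 block [44.9  5.5]
w3 blockR [62.9  5.4]
```

Plate right edge is at crop (652,420). The stop's bright rod starts near (685,492), and the darker part before it looks like its shadow, so about 4–5 mm remain. The plate edge at row 387 is nearly on the pad, so I'll shift 2 mm towards −y and go on feeling.

Emit:
carry_out(motion="-0.01 0 0 0 0 0 0.1;0 0.01 0 0 0 0 0.1;0 0 0 0 0 0 0.1;0 0 0 0 0 0 0.1")

```text
time: 13.35
tool_pos: [0.5131, 0.194, 0.0402]
ee_rot: [-3.141, -0.001, 1.337]
wrist_force: [-3.1, 2.2, 7.5]
width: 0.0222
finger_force: 30.0
```

Emit:
carry_out(motion="0 0.005 0 0 0 0 0.1;0 0 0 0 0 0 0.1;0 0 0 0 0 0 0.1")

```text
time: 13.72
tool_pos: [0.5138, 0.1937, 0.0402]
ee_rot: [-3.141, -0.001, 1.338]
wrist_force: [-4.0, 1.4, 8.2]
width: 0.0225
finger_force: 30.0
```

Emit:
carry_out(motion="0 0.005 0 0 0 0 0.1;0 0 0 0 0 0 0.1;0 0 0 0 0 0 0.1")

```text
time: 14.1
tool_pos: [0.5147, 0.1935, 0.0402]
ee_rot: [-3.141, -0.001, 1.338]
wrist_force: [-3.6, 1.3, 8.4]
width: 0.0222
finger_force: 30.0
```

Emit:
carry_out(motion="0 0.005 0 0 0 0 0.1;0 0 0 0 0 0 0.1;0 0 0 0 0 0 0.1")

```text
time: 14.48
tool_pos: [0.5157, 0.1932, 0.0403]
ee_rot: [-3.141, -0.001, 1.337]
wrist_force: [-4.9, 1.5, 6.5]
width: 0.0223
finger_force: 30.0
```

Emit:
carry_out(motion="0 0.005 0 0 0 0 0.1;0 0 0 0 0 0 0.1;0 0 0 0 0 0 0.1")

```text
time: 14.85
tool_pos: [0.5159, 0.1931, 0.0402]
ee_rot: [-3.139, -0.001, 1.338]
wrist_force: [-6.9, 1.4, 8.9]
width: 0.0222
finger_force: 30.0
```

Emit:
carry_out(motion="0 0.005 0 0 0 0 0.1;0 0 0 0 0 0 0.1;0 0 0 0 0 0 0.1")

```text
time: 15.22
tool_pos: [0.5159, 0.1931, 0.0403]
ee_rot: [-3.137, -0.001, 1.338]
wrist_force: [-8.1, 2.7, 11.8]
width: 0.0222
finger_force: 30.0
```

Emit:
carry_out(motion="0 0.004 0 0 0 0 0.1;0 0 0 0 0 0 0.1;0 0 0 0 0 0 0.1;0 0 0 0 0 0 0.1")

```text
time: 15.72
tool_pos: [0.516, 0.1931, 0.0403]
ee_rot: [-3.135, -0.0, 1.338]
wrist_force: [-10.9, 2.6, 12.2]
width: 0.0223
finger_force: 30.0
```

Butted: TCP stays at x = 0.516 while the push rises to 11 N. I'll ease the push a little, keeping some on, and open the fingers only slightly before lifting.

Emit:
carry_out(motion="0 -0.007 -0.004 0 0 0 0.1;0 0 0 0 0 0 0.1;0 0 0 0 0 0 0.1")

```text
time: 16.1
tool_pos: [0.5159, 0.1931, 0.0403]
ee_rot: [-3.138, -0.001, 1.338]
wrist_force: [-5.5, 2.8, 7.5]
width: 0.0227
finger_force: 30.0
```

Emit:
carry_out(motion="0 0 0 0 0 0 0.28;0 0 0 0 0 0 0.28;0 0 0 0 0 0 0.28")

```text
time: 16.48
tool_pos: [0.5175, 0.1919, 0.0394]
ee_rot: [-3.141, 0.001, 1.337]
wrist_force: [-0.8, -0.0, -0.1]
width: 0.0265
finger_force: 0.1
```

Emit:
carry_out(motion="0 0 -0.05 0 0 0 0.28;0 0 -0.15 0 0 0 0.28;0 0 -0.25 0 0 0 0.28;0 0 -0.05 0 0 0 0.5;0 0 0 0 0 0 0.5;0 0 0 0 0 0 0.5")

```text
time: 17.23
tool_pos: [0.5164, 0.192, 0.1379]
ee_rot: [-3.139, 0.002, 1.337]
wrist_force: [-1.0, -0.8, -0.2]
width: 0.0465
finger_force: 0.0
```

```bash
python3 - <<'E'
from h import *
import pickle
s=snap("wrist"); pickle.dump(s,open("w5.pkl","wb"))
o=readout.get_obs(); print(o["tool_pos"],o["ee_rot"],o["wrist_force"])
A=s["pixels"][60:340,150:530]
cv2.imwrite("pics/w5.png",cv2.resize(A,None,fx=2.1,fy=2.1,interpolation=cv2.INTER_CUBIC)[:,:,::-1])
hsv=cv2.cvtColor(s["pixels"],cv2.COLOR_RGB2HSV)
m=cv2.inRange(hsv,(0,0,0),(180,255,45)); m[:100]=0; m[260:]=0; m[:,:380]=0; m[:,500:]=0
for k in cv2.findContours(m,0,2)[0]:
    if cv2.contourArea(k)>150: print(cv2.boundingRect(k),cv2.contourArea(k))
m=cv2.inRange(hsv,(0,60,20),(12,255,120)); m[:150]=0; m[280:]=0; m[:,:200]=0; m[:,400:]=0
for k in cv2.findContours(m,0,2)[0]:
    if cv2.contourArea(k)>100: print("brown",cv2.boundingRect(k))
pr=proj(s,[.5893,.2242,.0995],True); print("predicted handle top px",pr,"foot",proj(s,[.5893,.2242,.056],True))
E
```

```text
[0.51631402 0.19194973 0.13764424] [-3.13812791e+00  1.79844361e-03  1.33722798e+00] [-0.42860842  0.32538925 -0.36276558]
(381, 144, 31, 27) 602.0
brown (290, 184, 50, 31)
predicted handle top px (np.float64(403.5032170364872), np.float64(158.8374584327907)) foot (np.float64(389.5305389204559), np.float64(152.33597801136426))
```

View pics/w5.png

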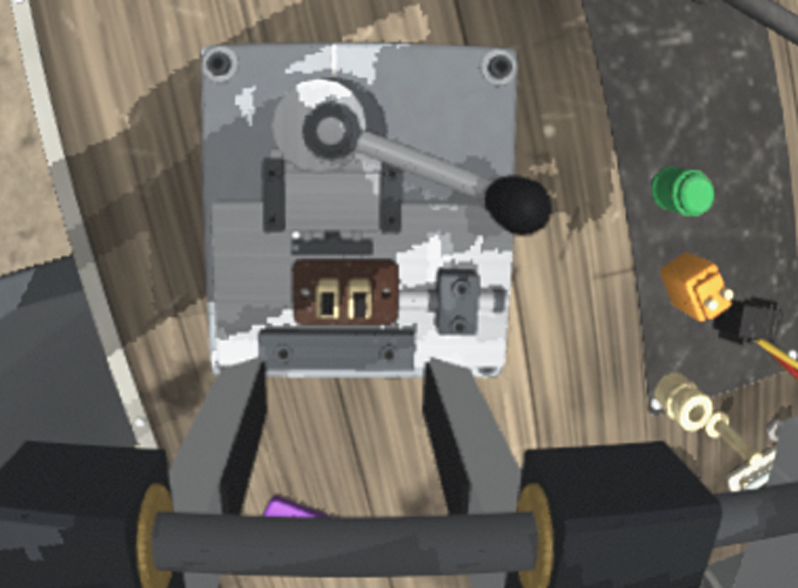

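View: the holder lies square and flat at (345,292), its end on the stop rod at (400,297). The handle is at (517,205). Now I go over the handle with the same yaw and descend.

Emit:
carry_out(motion="0.08 0.106 0 0 0 0 0.55;0.08 0.106 0 0 0 0 0.55;0.081 0.106 0 0 0 0 0.55;0 0 0 0 0 0 0.55;0 0 0 0 0 0 0.55")

```text
time: 17.9
tool_pos: [0.5893, 0.2241, 0.1385]
ee_rot: [-3.139, 0.001, 1.337]
wrist_force: [-0.2, -0.4, 0.2]
width: 0.0517
finger_force: 0.0
```

Emit:
carry_out(motion="0 0 0.1 0 0 0 0.55;0 0 0.1 0 0 0 0.55;0 0 0.1 0 0 0 0.55;0 0 0.06 0 0 0 0.55;0 0 0 0 0 0 0.55;0 0 0 0 0 0 0.55")

```text
time: 18.65
tool_pos: [0.591, 0.2246, 0.0688]
ee_rot: [3.14, -0.001, 1.337]
wrist_force: [-0.7, 0.2, -0.7]
width: 0.0519
finger_force: 0.0
```

Emit:
carry_out(motion="0 0 0.025 0 0 0 0.55;0 0 0 0 0 0 0.1;0 0 0 0 0 0 0.1;0 0 0 0 0 0 0.1;0 0 0 0 0 0 0.1;0 0 0 0 0 0 0.1;0 0 0 0 0 0 0.1")

```text
time: 19.52
tool_pos: [0.5906, 0.2245, 0.063]
ee_rot: [3.141, -0.0, 1.337]
wrist_force: [0.2, 0.5, 0.5]
width: 0.0203
finger_force: 30.0
```

Emit:
carry_out(motion="0.061 0.0145 0 0 0 0 0.1;0.065 0.0055 0 0 0 0 0.1;0.065 -0.0055 0 0 0 0 0.1;0.0635 -0.017 0 0 0 0 0.1;0 0 0 0 0 0 0.1")

```text
time: 20.15
tool_pos: [0.6027, 0.2752, 0.063]
ee_rot: [3.14, -0.001, 1.338]
wrist_force: [1.7, -1.6, 1.2]
width: 0.0204
finger_force: 30.0
```

Emit:
carry_out(motion="0.059 -0.0275 0 0 0 0 0.1;0.0535 -0.0375 0 0 0 0 0.1;0.0465 -0.0465 0 0 0 0 0.1;0 0 0 0 0 0 0.1;0 0 0 0 0 0 0.1")

```text
time: 20.78
tool_pos: [0.5887, 0.3107, 0.0631]
ee_rot: [3.139, -0.002, 1.337]
wrist_force: [4.9, -0.7, -0.5]
width: 0.02
finger_force: 30.0
```

```bash
cat >> h.py <<'E'
def cl(p=None):
    o=readout.get_obs(); p=np.array(o["tool_pos"]) if p is None else np.array(p)
    a=np.radians(-13.4); R=np.array([[np.cos(a),-np.sin(a)],[np.sin(a),np.cos(a)]])
    q=R.T@p[:2]*1e3-[451.5,380.4]; f=R.T@np.array(o["wrist_force"])[:2]
    return "rel pivot mm",q.round(1),"r",np.hypot(*q).round(1),"phi",np.degrees(np.arctan2(q[1],q[0])).round(1),"F clamp",f.round(1),p[2].round(4)
E
python3 -c "
from h import *
print(cl())"
```

```text
('rel pivot mm', array([49.1, 58.3]), 'r', np.float64(76.2), 'phi', np.float64(49.9), 'F clamp', array([4.9, 0.5]), np.float64(0.0631))
```

Emit:
carry_out(motion="0.0375 -0.0535 0 0 0 0 0.1;0.0275 -0.059 0 0 0 0 0.1;0.017 -0.0635 0 0 0 0 0.1;0 0 0 0 0 0 0.1;0 0 0 0 0 0 0.1")

```text
time: 21.4
tool_pos: [0.5576, 0.3353, 0.0631]
ee_rot: [3.141, -0.003, 1.337]
wrist_force: [5.0, 1.0, -1.1]
width: 0.02
finger_force: 30.0
```

```bash
python3 -c "
from h import *
print(cl())"
```

```text
('rel pivot mm', array([13.2, 75. ]), 'r', np.float64(76.1), 'phi', np.float64(80.0), 'F clamp', array([4.6, 2.1]), np.float64(0.0631))
```

Emit:
carry_out(motion="0.004 -0.03 0 0 0 0 0.1;0.001 -0.028 0 0 0 0 0.1;0 0 0 0 0 0 0.1;0 0 0 0 0 0 0.1;0 0 0 0 0 0 0.1")

```text
time: 22.02
tool_pos: [0.5472, 0.3388, 0.0632]
ee_rot: [3.139, -0.003, 1.337]
wrist_force: [5.7, 0.9, -1.8]
width: 0.0202
finger_force: 30.0
```

```bash
python3 -c "
from h import *
print(cl())"
```

```text
('rel pivot mm', array([ 2.3, 76. ]), 'r', np.float64(76.0), 'phi', np.float64(88.2), 'F clamp', array([5.4, 2.2]), np.float64(0.0632))
```

Emit:
carry_out(motion="0 -0.0085 0 0 0 0 0.1;0 0 0 0 0 0 0.1;0 0 0 0 0 0 0.1;0 0 0 0 0 0 0.1")

```text
time: 22.52
tool_pos: [0.5465, 0.339, 0.0632]
ee_rot: [3.138, -0.003, 1.337]
wrist_force: [8.8, 0.9, -2.3]
width: 0.0202
finger_force: 30.0
```

```bash
python3 - <<'E'
from h import *
import pickle
print(cl()); s=snap("wrist"); t=snap("top"); pickle.dump((s,t),open("w6.pkl","wb"))
o=readout.get_obs(); print(o["tool_pos"],o["width"],o["finger_force"])
hsv=cv2.cvtColor(t["pixels"],cv2.COLOR_RGB2HSV)
a=np.radians(-13.4); R=np.array([[np.cos(a),-np.sin(a)],[np.sin(a),np.cos(a)]])
for n,im,f,sub in(("wrist",s,True,None),("top",t,False,(225,250,280,330))):
    h=cv2.cvtColor(im["pixels"],cv2.COLOR_RGB2HSV)
    m=cv2.inRange(h,(0,60,20),(12,255,120))
    u,v=map(int,proj(im,[.516,.192,.037],f)); b=np.zeros_like(m); b[max(v-40,0):v+40,max(u-45,0):u+45]=m[max(v-40,0):v+40,max(u-45,0):u+45]
    ks=[k for k in cv2.findContours(cv2.morphologyEx(b,cv2.MORPH_CLOSE,np.ones((7,7))),0,2)[0] if cv2.contourArea(k)>40]
    for k in ks:
        w=np.array([onz(im,*p,.037,f)[:2] for p in k[:,0]]); q=(w@R)*1e3-[452,305.4]; print(n,(u,v),"plate clamp x",q[:,0].min().round(1),q[:,0].max().round(1),"y",q[:,1].min().round(1),q[:,1].max().round(1))
E
```

```text
('rel pivot mm', array([ 1.5, 76. ]), 'r', np.float64(76.0), 'phi', np.float64(88.9), 'F clamp', array([8.3, 2.9]), np.float64(0.0632))
[0.54646906 0.33895992 0.06320552] 0.020044532037787218 29.99953005462885
top (315, 216) plate clamp x -16.6 28.5 y -13.8 15.7
```

Emit:
carry_out(motion="0 -0.005 0 0 0 0 0.1;0 0 0 0 0 0 0.1;0 0 0 0 0 0 0.1;0 0 0 0 0 0 0.1")

```text
time: 23.12
tool_pos: [0.5455, 0.3392, 0.0632]
ee_rot: [3.138, -0.003, 1.337]
wrist_force: [8.6, 1.7, -2.7]
width: 0.0198
finger_force: 30.0
```

```bash
python3 - <<'E'
from h import *
import pickle
print(cl()); s,t=pickle.load(open("w6.pkl","rb"))
a=np.radians(-13.4); R=np.array([[np.cos(a),-np.sin(a)],[np.sin(a),np.cos(a)]])
# white line: bright pixels on base strip z=.012, clamp y 95..118 about pivot x, in both views
for n,im,f in(("wrist",s,True),("top",t,False)):
    g=cv2.cvtColor(im["pixels"],cv2.COLOR_RGB2GRAY)
    for y in(100,104,108,112):
        row=[]
        for x in range(-12,13,2):
            X=R@(np.array([452+x,305.4+y])/1e3); u,v=proj(im,[X[0],X[1],.012],f)
            row.append(int(g[int(round(v)),int(round(u))]) if 0<=v<399 and 0<=u<639 else -1)
        print(n,y,row)
E
```

```text
('rel pivot mm', array([ 0.5, 76. ]), 'r', np.float64(76.0), 'phi', np.float64(89.6), 'F clamp', array([8. , 3.6]), np.float64(0.0632))
wrist 100 [200, 124, 33, 30, 27, 30, 32, 29, 29, 26, 30, 51, 145]
wrist 104 [102, 28, 29, 31, 30, 32, 31, 32, 30, 34, 41, 29, 26]
wrist 108 [28, 31, 30, 29, 35, 33, 36, 36, 32, 30, 30, 33, 37]
wrist 112 [28, 29, 31, 31, 30, 34, 35, 38, 31, 32, 28, 29, 28]
top 100 [145, 150, 140, 140, 117, 59, 29, 92, 92, 184, 194, 168, 85]
top 104 [143, 145, 145, 148, 138, 138, 118, 61, 49, 32, 59, 114, 175]
top 108 [144, 141, 141, 143, 145, 146, 146, 133, 114, 61, 46, 46, 41]
top 112 [144, 144, 146, 146, 145, 143, 145, 147, 147, 150, 113, 58, 58]
```

```bash
python3 - <<'E'
from h import *
import pickle
s=pickle.load(open("w5.pkl","rb"))
a=np.radians(-13.4); R=np.array([[np.cos(a),-np.sin(a)],[np.sin(a),np.cos(a)]])
g=cv2.cvtColor(s["pixels"],cv2.COLOR_RGB2GRAY)
for y in(104,107,110,113):
    print(y,[int(g[tuple(int(round(c)) for c in proj(s,[*(R@(np.array([452.2+x,305.4+y])/1e3)),.012],True)[::-1])]) for x in range(-10,11)])
print(cl())
E
```

```text
104 [219, 219, 218, 217, 217, 217, 217, 216, 222, 248, 247, 223, 217, 219, 220, 220, 221, 219, 220, 220, 220]
107 [219, 218, 218, 218, 217, 217, 217, 215, 209, 246, 247, 232, 217, 219, 221, 221, 221, 221, 220, 220, 219]
110 [154, 201, 216, 216, 216, 219, 219, 219, 222, 247, 246, 226, 218, 220, 221, 220, 220, 220, 220, 219, 218]
113 [137, 142, 141, 150, 161, 176, 212, 210, 211, 249, 250, 228, 211, 212, 212, 203, 201, 210, 209, 210, 209]
('rel pivot mm', array([ 0.5, 76. ]), 'r', np.float64(76.0), 'phi', np.float64(89.6), 'F clamp', array([8. , 3.6]), np.float64(0.0632))
```

Emit:
carry_out(motion="0 0 0 0 0 0 0.1;0 0 0 0 0 0 0.1;0 0 0 0 0 0 0.1;0 0 0 0 0 0 0.1;0 0 0 0 0 0 0.1;0 0 0 0 0 0 0.1")

```text
time: 23.88
tool_pos: [0.5455, 0.3392, 0.0632]
ee_rot: [3.138, -0.003, 1.337]
wrist_force: [8.1, 0.7, -2.7]
width: 0.0201
finger_force: 30.0
```

The lever lies over the white line: line at x = −0.3 mm, handle at −0.2 mm from the fitted pivot. The pose is steady, so I'm handing in.

```bash
python3 -c "
from bench import robot
print(robot.close_job())"
```

```text
the job is handed in; nothing more can be done
None
```

The brush holder lies flat in the nest, butted against the end stop and let go; the lever is held within about 1° of full lift, over its white line, and the job is handed in at about 24 s.

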